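Load both lanes of a ball-race track

TASK

Get the two-lane ball track ready for its next race: with your fingertips, push each of the two balls up its own gutter, over the spring catch and right up to the stop at the top, so that the catch springs up behind it and it stays there when you let go. Only push the balls along, do not pick either of them up, and leave the other things on the worktop where they are.

Things in the scene. Friction and masses are not known exactly. Their poses are not given: they have to be found in the camera images.
- deck: sloping deck of the fixed two-lane ball track: plywood board 350 x 160 mm (x -45 to 305 mm) with two gutters of aluminium angle, each a right-angled V open upwards. x axis: uphill along the gutters, rising 8 degrees; y: level, across them; z: square to the board. Origin midway between the gutters, level with the bottom lines of the Vs, over the axis of the rod at the low end
- ramp: the track's stand, fixed to the worktop; level frame (z up), origin on the worktop 140 mm uphill of the low rod, x towards the high end (within 0.35 rad of the robot's left). Two posts at the high end with black thumbscrews, out to y = +-103 mm, below the gutter edges
- gutter_near (a point): bottom line of the near gutter (robot's side), deck frame x = 0, y = +40, z = 0 mm. Gutter edges at z = 20 mm, 20 mm to either side of the bottom line; 40 mm gap between the two gutters. A ball's centre runs at z = 33.9 mm over the bottom line, so a fingertip at z = 22 to 28 mm (deck frame) clears gutters, rod and catches and meets the ball on its thickest part
- gutter_far (a point): the same for the far gutter (y = -40 mm)
- low_rod (a point): middle of the steel rod across the low end of both gutters, 8 mm thick, axis at deck x = 0, z = 13 mm, so its top is at z = 17 mm: it holds the balls from below and leaves their upper half free to be pushed from the downhill side. It is 150 mm long over its rubber end caps
- steel_ball: solid polished steel ball, 48 mm across, about 0.45 kg; origin at its centre (its axes turn as it rolls). Starts in one of the two gutters, lying against the low rod (centre at deck x = 18.6, z = 33.9 mm). It rolls freely: let go on the slope, it rolls back down
- wood_ball: solid light-brown wooden ball, 48 mm across, about 0.04 kg; origin at its centre. Starts in the other gutter in the same way and rolls as freely. Which ball is in which gutter varies
- pocket_near (a point): where the centre of the near lane's ball belongs: middle of the start pocket, deck x = 265, y = +40, z = 33.9 mm. A ball let go there rolls back 3 mm and rests against the raised catch (x = 262); against the stop it is at x = 268
- pocket_far (a point): the same for the far lane (y = -40 mm)
- top_stop_near (a point): point on the rigid, rubber-faced stop at the high end where the near lane's ball meets it: deck x = 292, y = +40, z = 33.9 mm. The stop spans both lanes, is 11 mm thick and reaches z = 45 mm
- top_stop_far (a point): the same for the far lane (y = -40 mm)
- catch_near (a joint): spring catch in the near gutter: steel tongue 10 mm wide, hinged at deck x = 197, z = 6 mm, rising uphill to its tip. 0 = up (rest), up to 0.26 rad when pressed down. A ball pushed uphill presses it down and passes (push below 5 N); once the ball's centre is past x = 262 mm it springs up behind it
- catch_far (a joint): the same for the catch in the far gutter
- catch_near_tip (a point): upper edge of the near catch's tip; when up at deck x = 243, y = +40, z = 19.5 mm. Each catch has a black release tab in the gap between the lanes (deck x = 233, top at z = 18 mm): pressing a tab down lets that ball go
- catch_far_tip (a point): the same for the far catch (y = -40 mm)
- jar_a: bystander: lidded specimen jar, 49 mm across, 68 mm tall, loose on the worktop off the low end of the track; origin at the centre of its underside
- tape_roll: bystander: roll of tape lying flat, 96 mm across, 25 mm tall, on the robot's side of the track; origin at the centre of its underside
- marker: bystander: felt marker lying flat, 135 mm long, 17 mm thick, on the robot's side of the track; origin under its middle
- beaker_b: bystander: empty glass beaker, 66 mm across, 88 mm tall, off the high end of the track; origin at the centre of its underside
- petri_dish: bystander: empty flat glass dish, 88 mm across, 14 mm tall, off the high end of the track; origin at the centre of its underside
- lens: bystander: hand lens lying flat, 148 x 62 mm, 13 mm thick, on the robot's side of the track; origin under its middle
Things that resemble listed ones, but are neither listed nor needed, are in the scene too. What is shaped like the wood_ball but orange is not meant. Leave any red look-alike of the steel_ball alone.

How it is judged (in metres and radians):
At the end, for the whole second after the job is handed in: each ball's centre is within 7 mm of the middle of a lane's start pocket (near or far, one ball in each), both catches are up (below 0.05 rad) and both balls are at rest (below 0.02 m/s) ((distance between steel_ball and pocket_near below 0.007 m or distance between steel_ball and pocket_far below 0.007 m) and (distance between wood_ball and pocket_near below 0.007 m or distance between wood_ball and pocket_far below 0.007 m) and value of joint each of catch_near, catch_far below 0.05 rad and linear speed of each of steel_ball, wood_ball below 0.02 m/s); the robot touches nothing.
It fails at once if the steel ball is lifted more than 20 mm out of its gutter, or leaves the track (z of steel_ball in the frame of deck above 0.054 m or z of steel_ball in the frame of deck below 0.023 m).
It fails at once if the wood ball is lifted more than 20 mm out of its gutter, or leaves the track (z of wood_ball in the frame of deck above 0.054 m or z of wood_ball in the frame of deck below 0.023 m).
It fails at once if a thing standing around the track is moved by more than 30 mm (distance of any of jar_a, tape_roll, marker, beaker_b, petri_dish, lens from where it was at the start of the episode above 0.03 m).
It also fails if it takes over 54 s, if anything falls off the work surface, if the arm or the gripper's body presses on something with over 40 N, if the wrist force passes 120 N, or if a joint passes its speed limit or range.

ROBOT

A 6-joint arm with a two-finger parallel gripper is mounted at the origin on a cart in front of the work surface, level with it; the furniture and walls round the work are solid. World frame = base frame: x ahead of the robot, y to its left, z up, the work surface at z = 0. Lengths are in mm, angles in rad, forces in N, time in s.
With the tool pointing down it reaches from about 275 to 825 mm from the base axis. Payload 4.9 kg.
Tool frame: the origin (TCP) lies midway between the tips of the shut fingers; the grasp point (between the pads) lies 19 mm behind it (ctrl.hold_point_z is the distance from the TCP to the grasp point, in mm); z points along the fingers, y is the direction in which the jaws open and shut (so a half turn about z gives the same grasp; the last joint's range is limited). The gripper opens to 85 mm and grips with 20 to 120 N. Pads are 22 mm wide; open, the fingers measure 114 mm over their backs; the gripper's body (76 mm by 85 mm) begins 54 mm behind the grasp point. The pads swing forward as they close: fully open they stand 13 mm farther back than shut.
Start: joints at [-0.134, 0.326, -0.193, 1.052, 0, 1.437], TCP at [550.017, 0.009, 231.281] pointing down, gripper open.
Joint ranges: [-2.65, 2.65], [-0.97, 1.79], [-1.3, 1.35], [-1.93, 2.1], [-1.47, 1.37], [-3.14, 3.14]. Speed limits (rad/s): [2.57, 2.57, 3.14, 3.14, 3.14, 3.14].

INTERFACE

Orientations are given as a unit quaternion [w, x, y, z].
In Python, from station import sensors, imaging, workorder, ctrl gives the robot as it stands.
- The arm moves only by the shell command python3 -m pendant 'ROWS' [OPENING] [FORCE]. ROWS is JSON, a list of rows, each a list of 4 numbers: the shift along the tool's x, y, z in m, then the turn about the tool's z in degrees. In form: [[x, y, z, twist], ...]. A call has 1 to 10 rows; each row is the pose to reach, as a shift and turn from the pose measured when the call began, along the tool's axes at that moment; what a row does not reach only later rows make up. A row lasts 1/8 s, in which the tool goes at most 62.5 mm and 10.7 degrees, less where a joint would pass 70% of its speed; a pose out of reach is approached as far as the arm can. A call with a gripper value outside its range is refused whole. OPENING is the opening, from -1 (shut) to 1 (fully open), set as the call begins (- or left out, the last holds). The fingers move at their own pace and stop on an object; FORCE is the grip in N (left out, the last holds). Time passes only in rows, so rows that repeat a pose let the fingers close. It gives the time, the measured TCP pose, the force and the opening at its end, in the units of the state.
- sensors.state(): the state, without advancing time (a new reading comes with each control period).
- imaging.camera(name): name is "scene" or "top"; returns the picture (420x560x3 uint8, red, green, blue); there is no depth.
- imaging.get_calibration(name): a dict with "intrinsics" (3x3 intrinsics, pixels), "dist" ([k1, k2, p1, p2, k3] as OpenCV has them; the pictures are not rectified), "origin" and "attitude" of the camera in the world. Camera axes: x right, y down, z forward; pixel columns grow to the right and rows downward; lengths in mm; the calibration is good to about 2 mm. A picture is of the moment at which its call begins. get_calibration takes no time and is no camera call.
- workorder.close_job(): hands the job in, once; it reports no verdict.
The state is a dict: "time": time; "joints": joint angles; "dq": joint speeds; "joint_efforts": joint torques, N m; "ee_pos": TCP position; "tool_rot": TCP orientation; "force": force on the tool from outside, world axes, zero at the start; "moment": the same for the moment, N m; "gripper_width": opening from 0.0 (shut) to 1.0 (fully open).
Only numpy, scipy, OpenCV 4.12 (cv2) and the standard library are available. Lean on these libraries where they do the work, as an engineer would, in place of code of your own. Each camera call takes 0.05 s, during which the arm holds its last target.

## Working session

There is one attempt and no reset: what is moved stays moved. The work goes in short steps, Python scripts to look and compute and a shell command to move; the robot and the scene stay as the last step left them, time stands still between calls to the robot, and variables do not carry over. Pictures are saved under pics/ and viewed, and the job is handed in when it is done.

```bash
mkdir -p pics; ls
python3 - <<'E'
from station import sensors, imaging, workorder, ctrl
import cv2
print(sensors.state())
for n in("scene","top"):
    im=imaging.camera(n); cv2.imwrite(f"pics/{n}0.png",im[:,:,::-1]); print(n,imaging.get_calibration(n))
E
```

```text
pics
{'time': 0.0, 'joints': array([-1.34222322e-01,  3.26940602e-01, -1.93624061e-01,  1.05199692e+00,
       -3.34330638e-05,  1.43657846e+00]), 'dq': array([-0.00015501,  0.00066951,  0.00052809, -0.00036435, -0.00214451,
       -0.00092051]), 'joint_efforts': array([-1.24197268e-03, -4.43398941e+01,  2.62443137e+01,  1.56443648e-02,
       -1.97191571e-04, -6.55614656e-06]), 'ee_pos': array([5.49396276e+02, 7.04560295e-02, 2.30488377e+02]), 'tool_rot': array([-6.91883686e-04,  7.07108071e-01,  7.07104940e-01, -5.48277597e-04]), 'force': array([ 0.63644825, -0.39276925,  0.02432927]), 'moment': array([0.0397316 , 0.05792947, 0.01722107]), 'gripper_width': 0.9983938609396528}
scene {'intrinsics': array([[450.28146066,   0.        , 277.89691571],
       [  0.        , 450.28146066, 207.55545986],
       [  0.        ,   0.        ,   1.        ]]), 'dist': array([-0.09348175,  0.        ,  0.        ,  0.        ,  0.        ]), 'origin': array([842.58520738, 627.44030208, 642.6093854 ]), 'attitude': array([-0.09968038,  0.16431175,  0.86250749, -0.46813064])}
top {'intrinsics': array([[527.98897246,   0.        , 271.35525606],
       [  0.        , 527.98897246, 209.49263519],
       [  0.        ,   0.        ,   1.        ]]), 'dist': array([0.00769197, 0.        , 0.        , 0.        , 0.        ]), 'origin': array([ 298.45465884, -112.9426623 , 1297.70348788]), 'attitude': array([-0.05698703,  0.709751  , -0.69762404,  0.07954057])}
```

View pics/scene0.png

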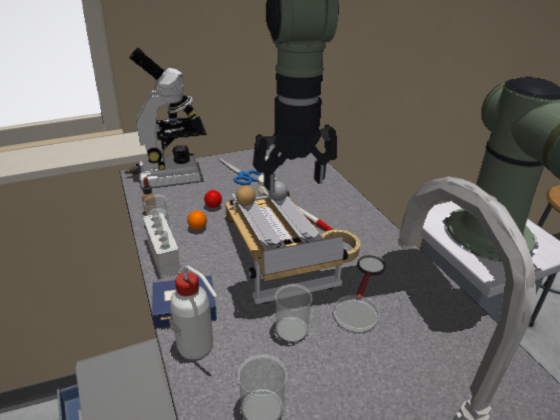

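View pics/top0.png

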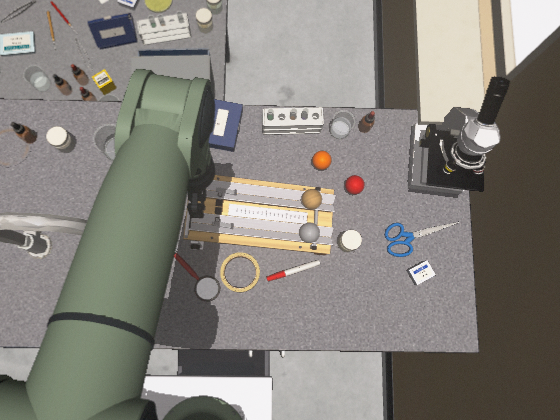

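Run:
```python
import cv2
t=cv2.imread("pics/top0.png"); s=cv2.imread("pics/scene0.png")
cv2.imwrite("pics/topc.png",cv2.resize(t[165:270,180:375],None,fx=4,fy=4,interpolation=cv2.INTER_CUBIC))
cv2.imwrite("pics/scenec.png",cv2.resize(s[170:310,210:370],None,fx=4,fy=4,interpolation=cv2.INTER_CUBIC))
```

```text
(no output)
```

View pics/topc.png

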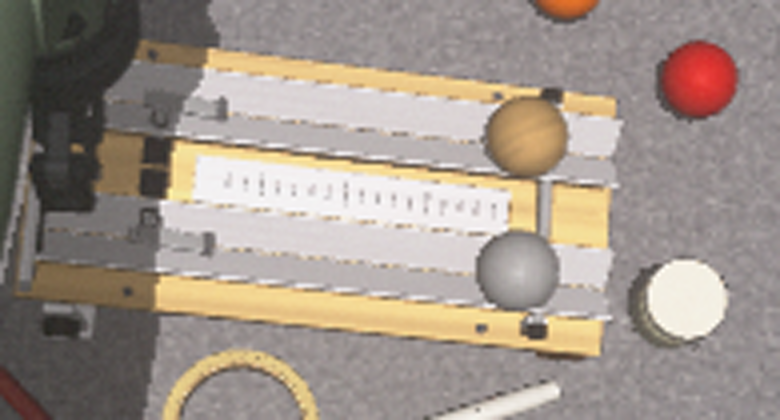

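View pics/scenec.png

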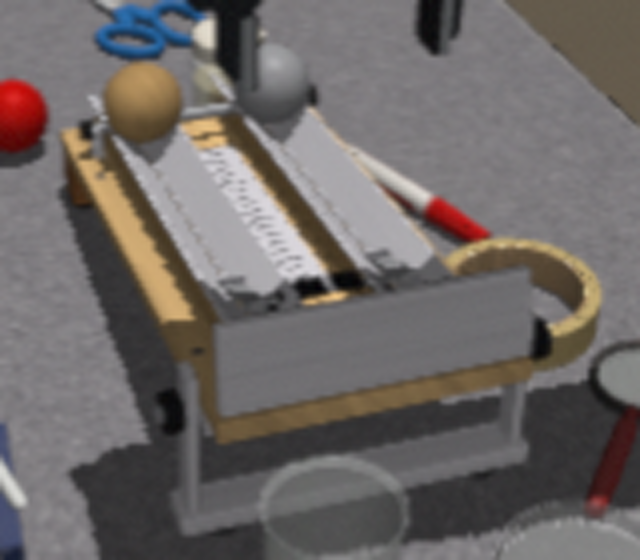

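```bash
cat > h.py <<'E'
import numpy as np, cv2
from scipy.spatial.transform import Rotation as R
from scipy.optimize import least_squares
from station import imaging
def Rq(q): return R.from_quat(q,scalar_first=True)
C={n:imaging.get_calibration(n) for n in("top","scene")}
def proj(n,P):
    c=C[n]; W=Rq(c["attitude"]).inv(); p=W.apply(np.atleast_2d(P)-c["origin"])
    return cv2.projectPoints(p,np.zeros(3),np.zeros(3),c["intrinsics"],c["dist"])[0].reshape(-1,2)
def deck(p): # x,y,yaw,h : deck origin at (x,y,h), yaw of deck x axis
    return R.from_euler("ZY",[p[2],-np.radians(8)]),np.array([p[0],p[1],p[3]])
def d2w(p,q):
    r,t=deck(p); return r.apply(np.atleast_2d(q))+t
E
python3 - <<'E'
from h import *
T=lambda u,v:((u+.5)/4-.5+180,(v+.5)/4-.5+165)
S=lambda u,v:((u+.5)/4-.5+210,(v+.5)/4-.5+170)
obs=[("top",(18.6,-40,33.9),T(526,136),1),("top",(18.6,40,33.9),T(518,271),1),
("scene",(18.6,-40,33.9),S(143,104),1),("scene",(18.6,40,33.9),S(272,84),1),
("top",(0,-72,13),T(551,94),.5),("top",(0,72,13),T(536,325),.5),
("top",(-45,-80,"b"),T(616,97),.7),("top",(-45,80,"b"),T(600,354),.7),
("top",(233,0,18),T(153,166),1),("scene",(303,"w",45),S(216,322),.7),("scene",(303,"-w",45),S(530,270),.7),]
def f(p):
    o=[]
    for n,q,uv,w in obs:
        q=[p[4] if a=="b" else -p[5] if a=="w" else p[5] if a=="-w" else a for a in q]
        o+=list(w*(proj(n,d2w(p,q))[0]-np.array(uv)))
    return np.array(o)
s=least_squares(f,[500,-150,1.5,60,-5,75],loss="soft_l1")
print(s.x,np.round(f(s.x).reshape(-1,2),2))
np.save("p.npy",s.x)
for q in [(18.6,40,33.9),(18.6,-40,33.9),(265,40,33.9),(265,-40,33.9)]: print(q,d2w(s.x,q))
E
```

```text
[ 522.1301644  -253.82590819  -11.06360041   52.43000847   -2.08893766
   76.97070142] [[-0.12  0.26]
 [-0.44  0.08]
 [-0.83 -0.52]
 [-0.97 -0.42]
 [-0.05  0.21]
 [-0.16  1.02]
 [ 0.06  0.01]
 [ 0.1   0.49]
 [-0.09  0.26]
 [ 0.01  1.18]
 [-0.18 -0.15]]
(18.6, 40, 33.9) [[ 483.15398822 -237.43763238   88.58871568]]
(18.6, -40, 33.9) [[ 562.96895746 -242.87552582   88.58871568]]
(265, 40, 33.9) [[499.73970272   6.0000712  122.88096776]]
(265, -40, 33.9) [[5.79554672e+02 5.62177751e-01 1.22880968e+02]]
```

```bash
cat > g.py <<'E'
from h import *
import sys
from station import sensors
p=np.load("p.npy")
def go(q):
    s=sensors.state(); r=Rq(s["tool_rot"]); w=d2w(p,q)[0]
    dr,_=deck(p); dx=r.inv().apply(dr.apply([1,0,0]))
    print("t",round(s["time"],2),"deck pos",np.round(dr.inv().apply(s["ee_pos"]-np.array([p[0],p[1],p[3]])),1),"to",q,"shift mm",np.round(r.inv().apply(w-s["ee_pos"]),1),"twist",round(np.degrees(np.arctan2(dx[1],dx[0])),2),"F",np.round(s["force"],1),"g",round(s["gripper_width"],2))
a=list(map(float,sys.argv[1:]))
for i in range(0,len(a),3): go(a[i:i+3])
E
python3 g.py -36 40 100
```

```text
t 0.1 deck pos [277.5 -10.  140.9] to [-36.0, 40.0, 100.0] shift mm [-300.7  -70.5   84.2] twist 3.89 F [-0.5 -0.6  0.1] g 1.0
```

```bash
python3 -m pendant '[[-0.03,-0.007,0,0.5],[-0.075,-0.018,0,1],[-0.12,-0.03,0.0,2],[-0.165,-0.04,0.01,3],[-0.21,-0.05,0.02,3.9],[-0.255,-0.06,0.035,3.9],[-0.285,-0.068,0.05,3.9],[-0.3,-0.0705,0.065,3.9],[-0.3,-0.0705,0.075,3.9],[-0.3,-0.0705,0.075,3.9]]' -1 20; python3 g.py -36 40 26 -16 40 26
python3 - <<'E'
from station import imaging
import cv2
for n,(a,b,c,d) in {"top":(165,290,180,375),"scene":(130,270,200,360)}.items():
    im=imaging.camera(n)[:,:,::-1]; cv2.imwrite(f"pics/{n}1.png",cv2.resize(im[a:b,c:d],None,fx=4,fy=4,interpolation=cv2.INTER_CUBIC))
E
```

```text
time: 1.35
ee_pos: [478.5, -298.3, 154.6]
tool_rot: [-0.002, 0.73, 0.683, -0.0]
force: [0.6, 0.7, -0.1]
gripper_width: 0.002
t 1.35 deck pos [-32.6  40.5 107.8] to [-36.0, 40.0, 26.0] shift mm [ 7.9  0.7 81.5] twist 0.04 F [ 0.6  0.7 -0.1] g 0.0
t 1.35 deck pos [-32.6  40.5 107.8] to [-16.0, 40.0, 26.0] shift mm [27.7  0.8 78.7] twist 0.04 F [ 0.6  0.7 -0.1] g 0.0
```

View pics/top1.png

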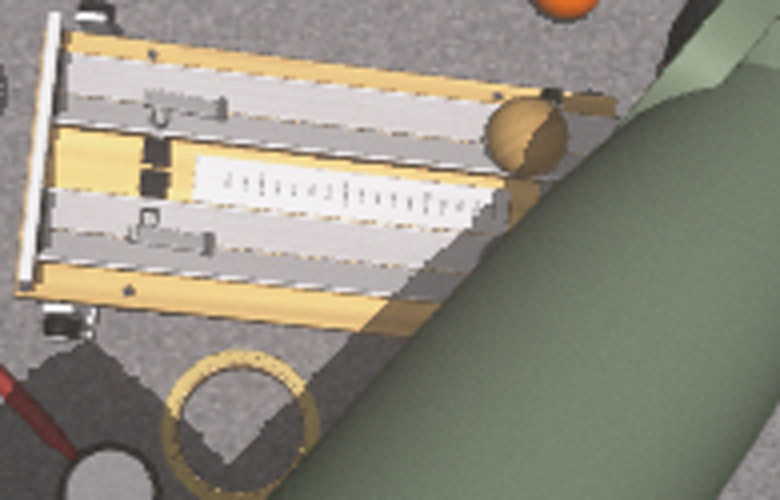

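View pics/scene1.png

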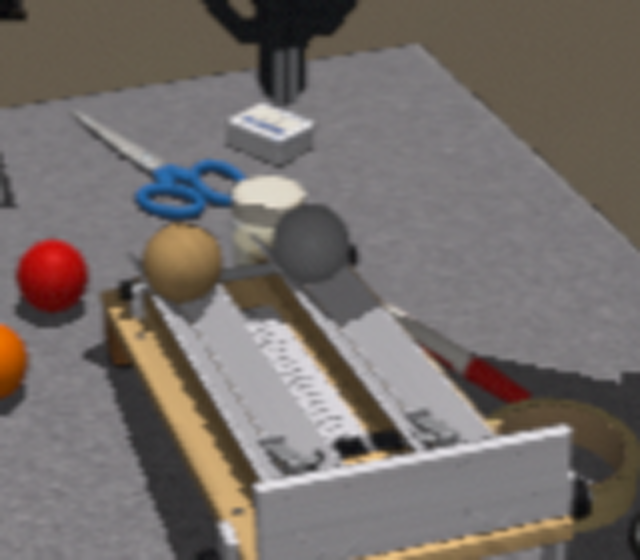

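Run:
```python
from h import *
p=np.load("p.npy")
print(proj("top",d2w(p,[[297.5,-77,45],[297.5,77,45],[233,0,18],[292,40,33.9]])), [(180+55/4,165+12/4),(180+25/4,165+290/4),(180+153/4,165+166/4)])
u=proj("scene",[[478.5,-298.3,154.6],[478.5,-287.3,154.6]]);print((u-[200,130])*4)
```

```text
[[193.67037393 167.7125506 ]
 [185.95840594 234.91000706]
 [217.78394333 206.38530566]
 [190.2275796  219.52209171]] [(193.75, 168.0), (186.25, 237.5), (218.25, 206.5)]
[[278.17782012  99.07489496]
 [284.74255416 106.60725839]]
```

```bash
python3 -m pendant '[[0.004,0,0.02,0],[0.006,0.0005,0.045,0],[0.008,0.001,0.066,0],[0.008,0.001,0.08,0],[0.008,0.001,0.08,0],[0.008,0.001,0.08,0]]' -1 20; python3 g.py -16 40 26 40 40 26
python3 - <<'E'
from station import imaging
import cv2
for n,(a,b,c,d) in {"scene":(150,270,220,360)}.items():
    im=imaging.camera(n)[:,:,::-1]; cv2.imwrite(f"pics/{n}2.png",cv2.resize(im[a:b,c:d],None,fx=5,fy=5,interpolation=cv2.INTER_CUBIC))
E
```

```text
time: 2.2
ee_pos: [481.4, -291.1, 76.8]
tool_rot: [0.0, 0.73, 0.683, -0.0]
force: [0.2, 0.6, -1.0]
gripper_width: 0.001
t 2.2 deck pos [-36.2  38.1  29.7] to [-16.0, 40.0, 26.0] shift mm [20.5 -1.9  0.8] twist 0.11 F [ 0.2  0.6 -1. ] g 0.0
t 2.2 deck pos [-36.2  38.1  29.7] to [40.0, 40.0, 26.0] shift mm [76.  -1.8 -7. ] twist 0.11 F [ 0.2  0.6 -1. ] g 0.0
```

View pics/scene2.png

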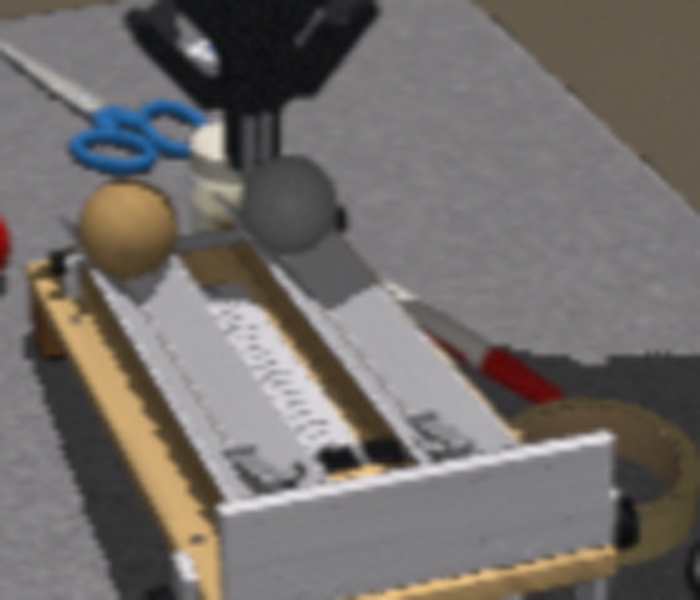

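```bash
python3 -m pendant '[[0.007,-0.0018,0.002,0],[0.014,-0.0018,0.002,0],[0.020,-0.0018,0.001,0],[0.026,-0.0018,0,0],[0.033,-0.0018,-0.001,0],[0.040,-0.0018,-0.002,0],[0.048,-0.0018,-0.003,0],[0.056,-0.0018,-0.004,0],[0.064,-0.0018,-0.0055,0],[0.072,-0.0018,-0.0065,0]]'; python3 g.py 110 40 26
```

```text
time: 3.5
ee_pos: [484.3, -218.7, 83.4]
tool_rot: [0.0, 0.73, 0.683, -0.0]
force: [-0.3, -4.0, 2.0]
gripper_width: 0.003
t 3.5 deck pos [36.5 40.1 26.1] to [110.0, 40.0, 26.0] shift mm [ 72.8   0.2 -10.1] twist 0.11 F [-0.3 -4.   2. ] g 0.0
```

```bash
python3 -m pendant '[[0.008,0,-0.001,0],[0.016,0,-0.0022,0],[0.024,0,-0.0033,0],[0.032,0,-0.0045,0],[0.040,0,-0.0056,0],[0.048,0,-0.0067,0],[0.056,0,-0.0078,0],[0.064,0,-0.009,0],[0.072,0,-0.010,0],[0.080,0,-0.0112,0]]'; python3 g.py 180 40 26;python3 - <<'E'
from station import imaging
import cv2
for n,(a,b,c,d) in {"scene":(150,270,220,360)}.items():
    im=imaging.camera(n)[:,:,::-1]; cv2.imwrite(f"pics/{n}3.png",cv2.resize(im[a:b,c:d],None,fx=5,fy=5,interpolation=cv2.INTER_CUBIC))
E
```

```text
time: 4.75
ee_pos: [489.6, -138.3, 94.6]
tool_rot: [0.0, 0.73, 0.683, -0.0]
force: [0.1, -3.0, 1.9]
gripper_width: 0.004
t 4.75 deck pos [117.8  40.3  26. ] to [180.0, 40.0, 26.0] shift mm [61.6  0.4 -8.7] twist 0.1 F [ 0.1 -3.   1.9] g 0.0
```

View pics/scene3.png

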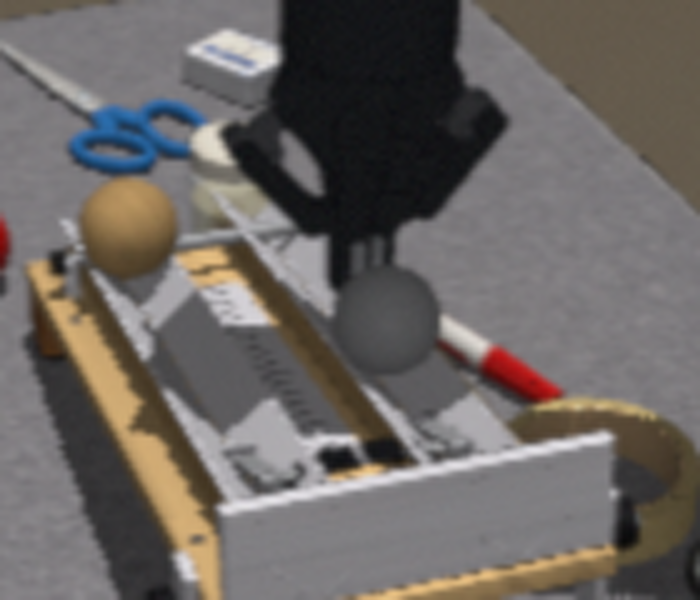

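```bash
python3 -m pendant '[[0.008,0,-0.001,0],[0.016,0,-0.0022,0],[0.024,0,-0.0033,0],[0.032,0,-0.0045,0],[0.040,0,-0.0056,0],[0.047,0,-0.0066,0],[0.054,0,-0.0076,0],[0.061,0,-0.0086,0],[0.068,0,-0.0096,0],[0.075,0,-0.0106,0]]'; python3 g.py 233 40 26 237 40 26
```

```text
time: 6.05
ee_pos: [494.4, -61.7, 105.3]
tool_rot: [-0.001, 0.73, 0.684, 0.0]
force: [0.3, -3.4, 1.1]
gripper_width: 0.001
t 6.05 deck pos [195.3  40.8  26. ] to [233.0, 40.0, 26.0] shift mm [37.3  0.9 -5.2] twist 0.16 F [ 0.3 -3.4  1.1] g 0.0
t 6.05 deck pos [195.3  40.8  26. ] to [237.0, 40.0, 26.0] shift mm [41.3  0.9 -5.8] twist 0.16 F [ 0.3 -3.4  1.1] g 0.0
```

```bash
python3 -m pendant '[[0.006,0,-0.0008,0],[0.012,0,-0.0016,0],[0.018,0,-0.0024,0],[0.023,0,-0.0031,0],[0.027,0,-0.0037,0],[0.031,0,-0.0043,0],[0.034,0,-0.0047,0],[0.036,0,-0.005,0],[0.036,0,-0.005,0]]'; python3 g.py 233 40 26;python3 - <<'E'
from station import imaging
import cv2
for n,(a,b,c,d) in {"scene":(150,270,220,360)}.items():
    im=imaging.camera(n)[:,:,::-1]; cv2.imwrite(f"pics/{n}4.png",cv2.resize(im[a:b,c:d],None,fx=5,fy=5,interpolation=cv2.INTER_CUBIC))
E
```

```text
time: 7.18
ee_pos: [496.8, -26.4, 110.4]
tool_rot: [-0.0, 0.73, 0.684, -0.0]
force: [-0.7, -4.9, 0.3]
gripper_width: -0.002
t 7.17 deck pos [231.1  40.7  26.1] to [233.0, 40.0, 26.0] shift mm [ 1.9  0.7 -0.2] twist 0.14 F [-0.7 -4.9  0.3] g -0.0
```

View pics/scene4.png

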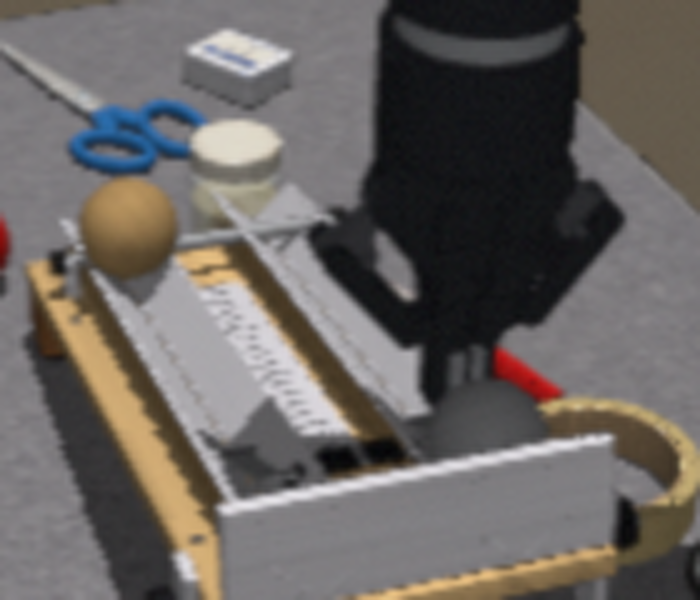

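```bash
python3 -m pendant '[[0.002,0,-0.0003,0],[0.004,0,-0.0005,0],[0.006,0,-0.0008,0],[0.006,0,-0.0008,0]]'; python3 g.py 233 40 26
```

```text
time: 7.72
ee_pos: [496.8, -26.0, 111.0]
tool_rot: [0.004, 0.731, 0.682, -0.005]
force: [-1.6, -19.4, -3.5]
gripper_width: 0.003
t 7.72 deck pos [231.5  40.8  26.6] to [233.0, 40.0, 26.0] shift mm [1.6 0.8 0.4] twist -0.07 F [ -1.6 -19.4  -3.5] g 0.0
```

```bash
python3 -m pendant '[[-0.004,0,0.0005,0],[-0.008,0,0.001,0],[-0.012,0,0.0016,0],[-0.017,0,0.0023,0],[-0.022,0,0.003,0],[-0.030,0,0.002,0],[-0.04,0,-0.01,0],[-0.05,0,-0.03,0],[-0.06,0,-0.05,0],[-0.08,0,-0.07,0]]'; python3 g.py -36 -40 100;python3 - <<'E'
from station import imaging
import cv2
for n,(a,b,c,d) in {"scene":(150,270,220,360),"top":(165,275,180,340)}.items():
    im=imaging.camera(n)[:,:,::-1]; cv2.imwrite(f"pics/{n}5.png",cv2.resize(im[a:b,c:d],None,fx=5,fy=5,interpolation=cv2.INTER_CUBIC))
E
```

```text
time: 8.98
ee_pos: [491.6, -105.5, 183.7]
tool_rot: [0.004, 0.731, 0.683, -0.005]
force: [1.1, -0.4, -0.5]
gripper_width: -0.002
t 8.97 deck pos [162.7  40.6 109.7] to [-36.0, -40.0, 100.0] shift mm [-194.9   80.7   39.8] twist -0.02 F [ 1.1 -0.4 -0.5] g -0.0
```

View pics/scene5.png

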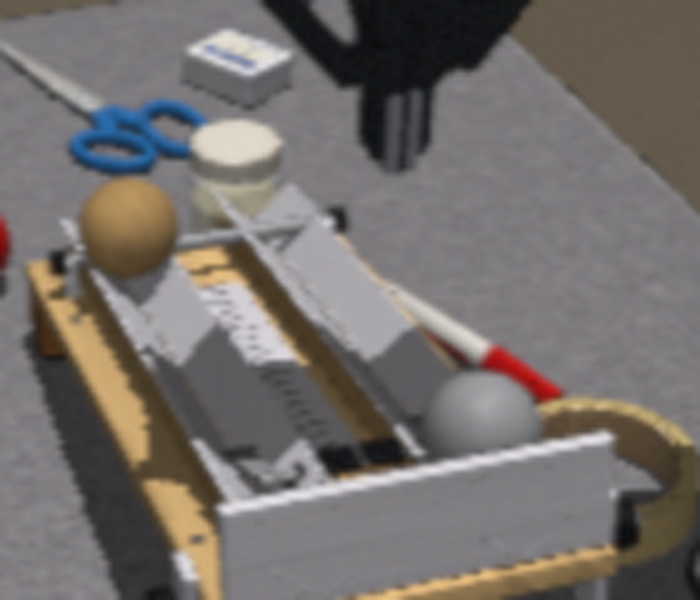

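View pics/top5.png

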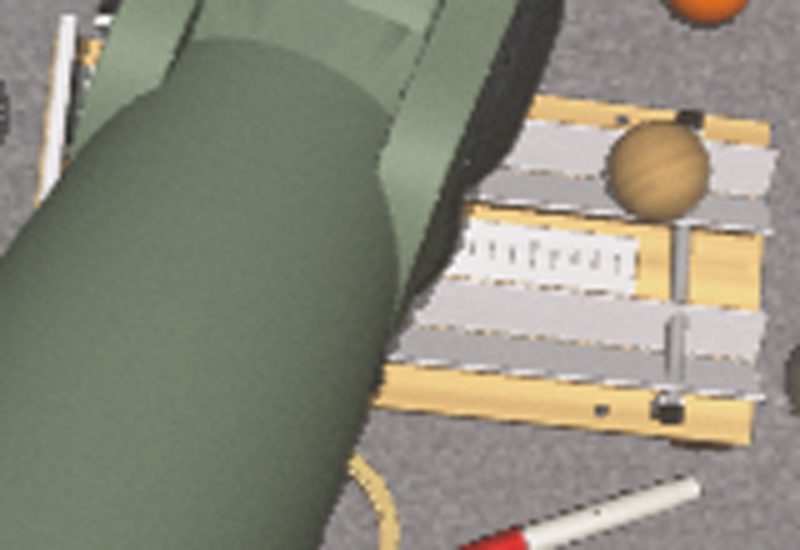

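```bash
python3 -m pendant '[[-0.03,0.01,0,0],[-0.065,0.025,0,0],[-0.1,0.04,0,0],[-0.135,0.055,0,0],[-0.165,0.07,0.01,0],[-0.185,0.078,0.025,0],[-0.195,0.081,0.035,0],[-0.195,0.081,0.04,0],[-0.195,0.081,0.04,0]]'; python3 g.py -36 -40 26
```

```text
time: 10.2
ee_pos: [559.8, -307.0, 147.9]
tool_rot: [0.006, 0.732, 0.682, -0.004]
force: [0.6, 0.4, -0.3]
gripper_width: -0.001
t 10.2 deck pos [-36.7 -41.2 101.6] to [-36.0, -40.0, 26.0] shift mm [12.2 -1.4 74.6] twist -0.13 F [ 0.6  0.4 -0.3] g -0.0
```

```bash
python3 -m pendant '[[0.004,-0.001,0.02,0],[0.008,-0.001,0.045,0],[0.012,-0.001,0.062,0],[0.012,-0.001,0.073,0],[0.012,-0.001,0.073,0],[0.012,-0.001,0.073,0]]'; python3 g.py -16 -40 26 40 -40 26
```

```text
time: 10.95
ee_pos: [560.3, -296.5, 75.6]
tool_rot: [0.007, 0.732, 0.682, -0.004]
force: [-0.5, -0.2, 0.6]
gripper_width: 0.002
t 10.95 deck pos [-36.3 -41.   28.5] to [-16.0, -40.0, 26.0] shift mm [20.5 -1.  -0.7] twist -0.13 F [-0.5 -0.2  0.6] g 0.0
t 10.95 deck pos [-36.3 -41.   28.5] to [40.0, -40.0, 26.0] shift mm [75.8 -1.2 -9.3] twist -0.13 F [-0.5 -0.2  0.6] g 0.0
```

```bash
python3 -m pendant '[[0.007,-0.001,0.001,0],[0.013,-0.001,0.0003,0],[0.017,-0.001,-0.0003,0],[0.020,-0.001,-0.0007,0],[0.024,-0.001,-0.0013,0],[0.030,-0.001,-0.0022,0],[0.036,-0.001,-0.0032,0],[0.043,-0.001,-0.0042,0],[0.05,-0.001,-0.0053,0],[0.057,-0.001,-0.0064,0]]'; python3 g.py 100 -40 26;python3 - <<'E'
from station import imaging
import cv2
for n,(a,b,c,d) in {"scene":(150,270,220,360)}.items():
    im=imaging.camera(n)[:,:,::-1]; cv2.imwrite(f"pics/{n}6.png",cv2.resize(im[a:b,c:d],None,fx=5,fy=5,interpolation=cv2.INTER_CUBIC))
E
```

```text
time: 12.2
ee_pos: [563.3, -238.9, 81.2]
tool_rot: [0.007, 0.732, 0.682, -0.004]
force: [0.1, -0.5, -0.2]
gripper_width: -0.004
t 12.2 deck pos [ 21.5 -40.1  26. ] to [100.0, -40.0, 26.0] shift mm [ 77.6  -0.3 -12. ] twist -0.12 F [ 0.1 -0.5 -0.2] g -0.0
```

View pics/scene6.png

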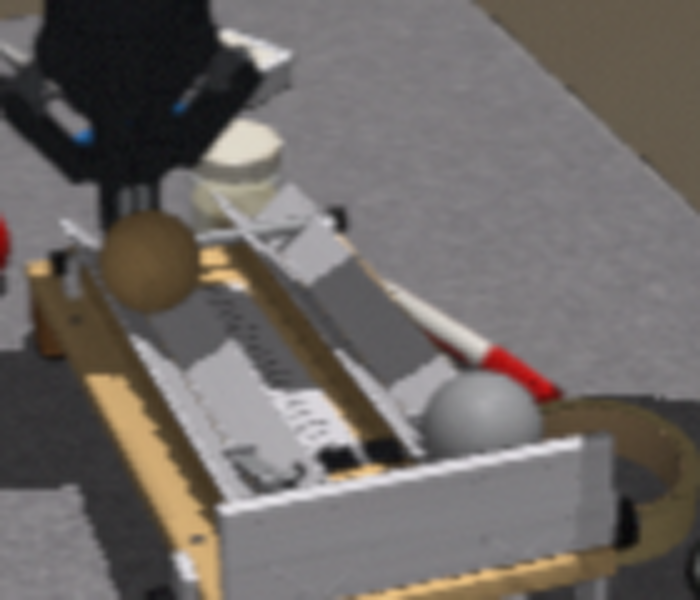

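```bash
python3 -m pendant '[[0.008,0,-0.0012,0],[0.016,0,-0.0024,0],[0.024,0,-0.0037,0],[0.032,0,-0.0049,0],[0.040,0,-0.0062,0],[0.048,0,-0.0074,0],[0.056,0,-0.0086,0],[0.064,0,-0.0099,0],[0.072,0,-0.0111,0],[0.080,0,-0.0124,0]]'; python3 g.py 180 -40 26
```

```text
time: 13.5
ee_pos: [569.0, -157.5, 92.6]
tool_rot: [0.006, 0.731, 0.682, -0.004]
force: [-0.3, -0.9, -0.4]
gripper_width: 0.003
t 13.5 deck pos [104.  -40.2  26. ] to [180.0, -40.0, 26.0] shift mm [ 75.1  -0.3 -11.7] twist -0.07 F [-0.3 -0.9 -0.4] g 0.0
```

```bash
python3 -m pendant '[[0.008,0,-0.0012,0],[0.016,0,-0.0024,0],[0.024,0,-0.0037,0],[0.032,0,-0.0049,0],[0.040,0,-0.0062,0],[0.048,0,-0.0074,0],[0.056,0,-0.0086,0],[0.064,0,-0.0099,0],[0.072,0,-0.0111,0],[0.080,0,-0.0124,0]]'; python3 g.py 231 -40 26;python3 - <<'E'
from station import imaging
import cv2
for n,(a,b,c,d) in {"scene":(150,270,220,360)}.items():
    im=imaging.camera(n)[:,:,::-1]; cv2.imwrite(f"pics/{n}7.png",cv2.resize(im[a:b,c:d],None,fx=5,fy=5,interpolation=cv2.INTER_CUBIC))
E
```

```text
time: 14.75
ee_pos: [574.6, -77.0, 104.0]
tool_rot: [0.006, 0.731, 0.682, -0.004]
force: [0.2, -0.9, 0.4]
gripper_width: -0.003
t 14.75 deck pos [185.4 -40.3  26. ] to [231.0, -40.0, 26.0] shift mm [45.  -0.3 -7. ] twist -0.07 F [ 0.2 -0.9  0.4] g -0.0
```

View pics/scene7.png

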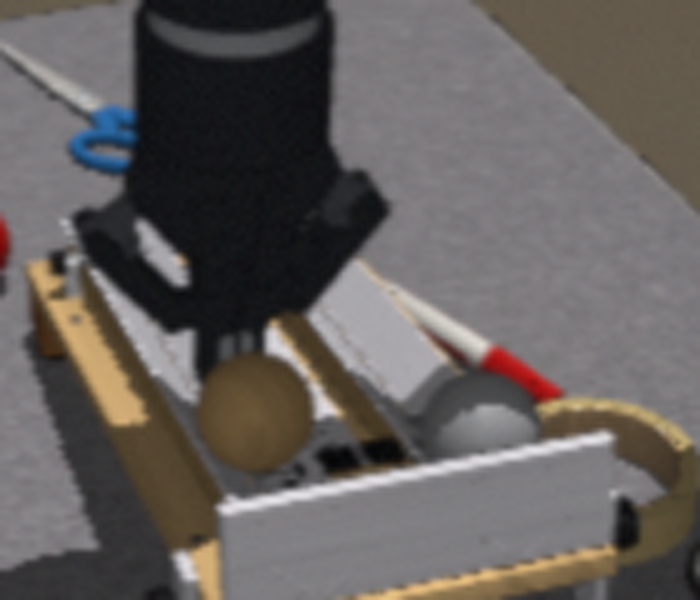

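```bash
python3 -m pendant '[[0.006,0,-0.0009,0],[0.012,0,-0.0018,0],[0.018,0,-0.0027,0],[0.024,0,-0.0037,0],[0.029,0,-0.0045,0],[0.034,0,-0.0053,0],[0.038,0,-0.0059,0],[0.042,0,-0.0065,0],[0.044,0,-0.0068,0],[0.044,0,-0.0068,0]]'; python3 g.py 231 -40 26
```

```text
time: 16.05
ee_pos: [577.6, -32.3, 110.3]
tool_rot: [0.006, 0.731, 0.682, -0.004]
force: [0.2, -1.8, -0.5]
gripper_width: -0.001
t 16.05 deck pos [230.6 -40.3  26.1] to [231.0, -40.0, 26.0] shift mm [ 0.4 -0.3  0. ] twist -0.02 F [ 0.2 -1.8 -0.5] g -0.0
```

```bash
python3 -m pendant '[[0.002,0,-0.0003,0],[0.004,0,-0.0005,0],[0.005,0,-0.0007,0],[0.005,0,-0.0007,0]]'; python3 g.py 231 -40 26
```

```text
time: 16.55
ee_pos: [577.8, -31.9, 111.0]
tool_rot: [0.009, 0.732, 0.681, -0.007]
force: [-1.3, -13.8, -0.8]
gripper_width: -0.0
t 16.55 deck pos [231.1 -40.5  26.7] to [231.0, -40.0, 26.0] shift mm [-0.  -0.5  0.7] twist -0.2 F [ -1.3 -13.8  -0.8] g -0.0
```

Stop reached (14 N). Retreat.

```bash
python3 -m pendant '[[-0.004,0,0.0005,0],[-0.008,0,0.001,0],[-0.012,0,0.0016,0],[-0.017,0,0.0023,0],[-0.022,0,0.003,0],[-0.030,0,0.002,0],[-0.04,0,-0.01,0],[-0.05,0,-0.04,0],[-0.07,0,-0.08,0],[-0.1,0,-0.12,0]]'; python3 -m pendant '[[-0.04,-0.00,-0.03,0],[-0.09,-0.0,-0.05,0],[-0.14,-0.0,-0.05,0],[-0.19,-0.0,-0.05,0],[-0.2,-0.0,-0.05,0],[-0.2,-0.0,-0.05,0]]'; python3 g.py 231 -40 26;python3 - <<'E'
from station import imaging
import cv2
for n,(a,b,c,d) in {"scene":(150,270,220,360),"top":(165,275,180,340)}.items():
    im=imaging.camera(n)[:,:,::-1]; cv2.imwrite(f"pics/{n}8f.png",im); cv2.imwrite(f"pics/{n}8.png",cv2.resize(im[a:b,c:d],None,fx=5,fy=5,interpolation=cv2.INTER_CUBIC))
from h import *
p=np.load("p.npy")
print((proj("scene",d2w(p,[[262,40,33.9],[262,-40,33.9]]))-[220,150])*5,(proj("top",d2w(p,[[262,40,33.9],[262,-40,33.9]]))-[180,165])*5)
E
```

```text
time: 17.8
ee_pos: [570.3, -129.4, 235.6]
tool_rot: [0.01, 0.732, 0.682, -0.007]
force: [1.1, -0.7, 0.0]
gripper_width: -0.0
time: 18.55
ee_pos: [555.5, -328.2, 290.6]
tool_rot: [0.01, 0.732, 0.681, -0.007]
force: [0.2, 0.7, 0.1]
gripper_width: 0.003
t 18.55 deck pos [-38.1 -38.4 245.9] to [231.0, -40.0, 26.0] shift mm [301.2  -0.5 173.3] twist -0.21 F [0.2 0.7 0.1] g 0.0
[[476.70004185 428.35602096]
 [281.7614984  464.64421466]] [[118.18984122 279.92518705]
 [136.92943703 107.60729345]]
```

View pics/scene8.png

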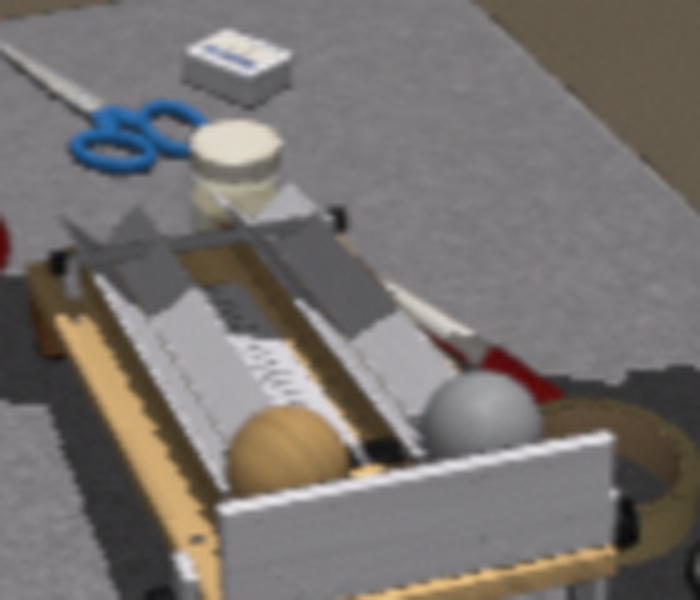

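View pics/top8.png

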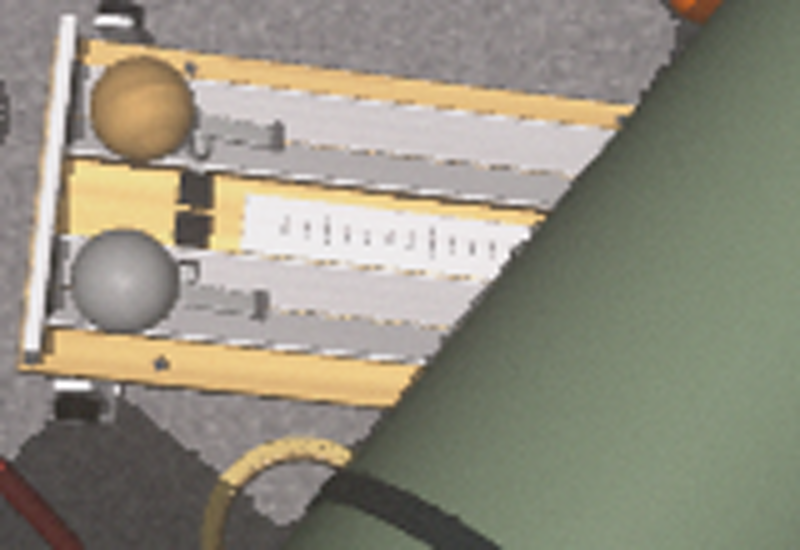

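View pics/top8f.png

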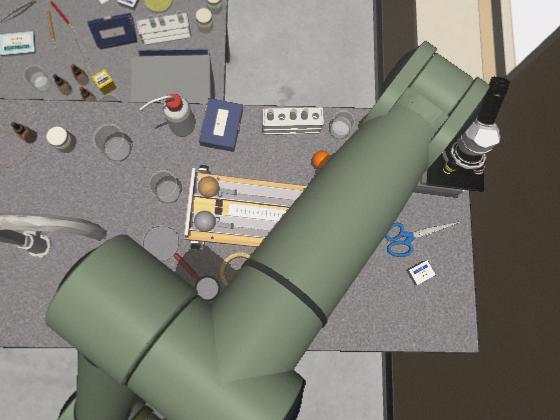

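```bash
python3 -m pendant '[[0,0,0,0],[0,0,0,0],[0,0,0,0],[0,0,0,0],[0,0,0,0],[0,0,0,0],[0,0,0,0],[0,0,0,0]]'
python3 - <<'E'
from station import imaging
import cv2,numpy as np
for n,(a,b,c,d) in {"scene":(220,250,260,330),"top":(170,240,185,225)}.items():
    im=imaging.camera(n)[:,:,::-1]; o=cv2.imread(f"pics/{n}8f.png")
    print(n,np.abs(im[a:b,c:d].astype(int)-o[a:b,c:d]).max(), np.abs(im[a:b,c:d].astype(int)-o[a:b,c:d]).mean())
E
```

```text
time: 19.65
ee_pos: [555.9, -326.6, 290.6]
tool_rot: [0.01, 0.731, 0.682, -0.007]
force: [-0.2, 0.0, -0.6]
gripper_width: 0.001
scene 7 0.7223809523809523
top 10 1.605952380952381
```

Nothing has moved in either pocket region after a further second, beyond image noise. Handing in.

```bash
python3 -c "
from station import workorder
print(workorder.close_job())"
```

```text
the job is handed in; nothing more can be done
None
```

Both balls are in their start pockets and the job is handed in at about 20 s of the 54 s allowed. I pushed the steel ball up the near gutter, then the wood ball up the far one. I used the shut fingertips at about 26 mm deck height and lifted neither ball.

- **Reaching the stop:** each push ended in a clear force rise at the top, 19 N for the steel ball and 14 N for the wood ball, both with the tool at about deck x = 231 mm.
- **Staying put:** after I backed off, both balls stayed in place. Pictures about a second apart showed no change beyond noise in either pocket. The steel ball had already held for about 10 s while I pushed the other one.
- **Catches:** I did not measure their angles. I take them to be up because the balls do not roll back down.
- **Disagreement:** in the top view both balls appear about 2 mm downhill of x = 262 mm, where they should rest against the raised catches. That is within the calibration error, but I did not resolve it.
- **Other objects:** I did not measure the positions of the things around the track. In the last pictures those in view appeared where they started, although the arm hid part of the top view. The wrist force readings showed no contact other than with the balls.

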